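# Push the strip home and clamp it in the sawing jig

## Robot

A 6-joint arm with a two-finger parallel gripper is mounted at the origin on the work surface. World frame = base frame: x ahead of the robot, y to its left, z up, the work surface at z = 0. Lengths are in m, angles in degrees, forces in N, time in s.
With the tool pointing down it reaches from about 0.375 to 0.75 m from the base axis. Payload 9 kg.
Tool frame: the origin (TCP) lies where the fingers leave the gripper's body, on its centre line; the fingertips stand 73 mm ahead of it and the grasp point (between the pads) lies 54 mm ahead of it (robot.tip_reach is the distance from the TCP to the fingertips, in m); z points along the fingers, y is the direction in which the jaws open and shut (so a half turn about z gives the same grasp; the last joint's range is limited). The gripper opens to 85 mm and grips with 20 to 120 N. Pads are 22 mm wide; open, the fingers measure 114 mm over their backs; the gripper's body (76 mm by 85 mm) begins 54 mm behind the grasp point. The pads swing forward as they close: fully open they stand 13 mm farther back than shut.
Start: joints at [-79.624, 5.964, 5.575, 89.605, 0, 77.527], TCP at [0.233, -0.553, 0.304] pointing down, gripper open.
Joint ranges: [-171.21, 171.21], [-48.23, 106.86], [-62.78, 66.21], [-105.2, 120.99], [-86.42, 89.51], [-180, 180]. Speed limits (degrees/s): [127.2, 127.2, 147.25, 180, 180, 180].

## Interface

Orientations are given as [roll, pitch, yaw] about the fixed x, y, z axes, in that order (R = Rz(yaw) Ry(pitch) Rx(roll)).
In Python, from plant import robot gives the robot as it stands. Calls block until the motion is done:
- robot.move_pose(position, orientation): joint-space move of the TCP to a pose.
- robot.line_to(position, vel=0.15, rotation=None, guard=None): straight line of the TCP; rotation=None keeps the orientation; vel is the mean speed in m/s. With guard (N) it stops when the force on the tool has changed by that much, and returns True; else False.
- robot.goto_joints(angles): joint-space move.
- robot.set_gripper(opening): finger opening in m; the grip force is fixed at half the most; returns when the fingers have stopped.
- robot.pause(seconds).
- robot.ik(position, orientation): joint angles nearest the present ones, or None.
- robot.observe(): the state.
- robot.grab_frame(name): name is "side" or "top" or "wrist"; returns the picture (480x640x3 uint8, blue, green, red); there is no depth.
- robot.get_calibration(name): a dict with "vertical_fov" (degrees; the focal length in pixels is half the picture's height over the tangent of half this angle, whatever the lens; pixels are square), "cx", "cy" (the principal point, pixels), "k1" (the pictures are not rectified: a ray, as slopes to the right and down, at radius r is drawn at 1 + k1 r^2 times it, then the intrinsics apply), "rvec" (rotation vector, rad) and "tvec" (3), from world to camera coordinates, as OpenCV has them. Camera axes: x right, y down, z forward; pixel columns grow to the right and rows downward; lengths in m; the calibration is good to about 2 mm. A picture is of the moment at which its call begins: read the wrist's pose just before it. get_calibration takes no time and is no camera call; for the wrist camera it gives the pose at the moment of the call.
A pose or a line that the arm cannot do raises robot.IKError and nothing moves.
- robot.job_done(): hands the job in, once; it reports no verdict.
The state is a dict: "time": time; "q": joint angles; "qvel": joint speeds; "joint_torque": joint torques, N m; "tool_pos": TCP position; "tcp_rot": TCP orientation; "ft_force": force on the tool from outside, world axes, zero at the start; "torque": the same for the moment, N m; "gripper_width": finger opening in m.
Only numpy, scipy, OpenCV 4.12 (cv2) and the standard library are available. Lean on these libraries where they do the work, as an engineer would, in place of code of your own. Each camera call takes 0.05 s, during which the arm holds its last target.

## Task

The wooden strip in the sawing jig has to be clamped for the saw: slide it along its channel, under the screw bridge, until its end is fully home against the end stop. Then turn the knurled thumbscrew clockwise until its foot seats on the strip and the resistance has clearly risen to about four times that of free turning, stop there before the wood is crushed, and let go. Leave the other things on the bench alone.

Things in the scene. Friction and masses are not known exactly. Their poses are not given: they have to be found in the camera images.
- jig: Plywood sawing jig, fixed to the bench. Origin: centre of its underside, on the bench. Base board 120 (x) x 280 (y) x 20 mm; x across the channel, y along it towards the stop, z up. The channel runs along y at x = 0, 45 mm wide, floor 20 mm above the origin, between two fences whose tops are 28 mm above the origin. An aluminium bridge (top 78 mm above the origin, 30 mm along y, 81 mm along x) spans it at y = +75 mm.
- stop_face (a point): Middle of the wooden end stop's face that the strip must meet: jig y = +122 mm, 32 mm above the jig's origin. Axes as the jig's. The stop's top is 38 mm above the jig's origin.
- strip: Loose wooden strip lying in the channel, 42 (x) x 160 (y, along the channel) x 24 mm, about 0.12 kg; its top is 44 mm above the jig's origin, 16 mm proud of the fences. Origin: centre of its underside; axes as the jig's. It slides with under 2 N and starts 30 to 70 mm short of the stop.
- strip_head (a point): Centre of the strip's end face towards the stop (12 mm above its underside). Must meet stop_face.
- strip_tail (a point): Centre of the strip's other end face (12 mm above its underside), where it can be pushed; it stands free in the open part of the channel.
- thumbscrew: Steel thumbscrew in the bridge; clockwise seen from above clamps. It turns in place and does not rise or sink; only its 26 mm round foot below the bridge runs down, 8 mm a turn. Origin: on its upright axis at the bridge's top. How high the foot starts (about 1 to 5 mm over the strip, so 0.8 to 4 rad of free turning) differs each time and cannot be told from the screw's angle. It stays where it is left.
- knob (a point): Centre of the thumbscrew's knurled round head, 32 mm diameter, 24 mm high, 97 mm above the jig's origin; a 7 mm gap lies between head and bridge. It has a little torsional give (0.3 rad per N m). Held at rest after a small turn it resists with 0.03 to 0.1 N m while free; once the foot seats, this climbs 0.02 to 0.04 N m per 0.1 rad. Snug is 0.2 to 0.25 N m; about 1.2 rad past first contact the wood is crushed.
- offcut: Wooden offcut, 42 x 70 x 24 mm, beside the jig; a bystander, to be left alone. Origin at its underside.
- sander: Cork sanding block, 47 x 92 x 30 mm, beside the jig; a bystander, to be left alone. Origin at its underside.
- driver: Screwdriver with a red handle; a bystander, to be left alone. Origin at its underside.
- glue: White glue bottle, 56 mm diameter, 140 mm high; a bystander, to be left alone. Origin at its underside.
- nails: Steel tin, 72 mm diameter, 70 mm high; a bystander, to be left alone. Origin at its underside.
- square: Try square, wooden stock and steel blade, about 170 mm; a bystander, to be left alone. Origin at its underside.
- panels: Plywood panel, 150 x 130 x 12 mm; a bystander, to be left alone. Origin at its underside.
Mind the look-alikes: they are no part of the job. Several things have the shape of the strip; the one meant has the colours described above.

How it is judged (in metres and radians):
On the way, in this order (a step that is already met when the one before it is completed fails the run):
1. the strip's end is home against the stop (y of strip_head in the frame of stop_face above -0.003 m), for 0.2 s.
2. the thumbscrew's foot presses on the strip (contact force between thumbscrew and strip above 10 N), for 0.2 s.
At the end, for the whole second after the job is handed in: The strip lies flat with its end within 3 mm of the stop, and the thumbscrew's foot presses it with 10 N or more, and has never pressed it with over 60 N (the screw snug, not overtightened) (y of strip_head in the frame of stop_face above -0.003 m and contact force between thumbscrew and strip above 10 N and angle between strip's own z axis and vertical below 0.05 rad); the robot touches nothing.
It fails at once if the wood is crushed: the foot presses the strip with over 60 N (contact force between thumbscrew and strip above 60 N).
It fails at once if a bystander is pushed over 30 mm from its place (distance of any of offcut, sander, driver, glue, nails, square, panels from where it was at the start of the episode above 0.03 m).
It also fails if it takes over 72 s, if anything falls off the work surface, if the arm or the gripper's body presses on something with over 40 N, if the wrist force passes 120 N, or if a joint passes its speed limit or range.

## Working session

There is one attempt and no reset: what is moved stays moved. The work goes in short steps, each a Python script; the robot and the scene stay as the last script left them, time stands still between calls to the robot, and variables do not carry over. Pictures are saved under pics/ and viewed, and the job is handed in when it is done.

```bash
mkdir -p pics; ls
python3 - <<'E'
from plant import robot
import cv2
for n in ("top","side","wrist"):
    c=robot.get_calibration(n); print(n,c)
    cv2.imwrite(f"pics/{n}0.png",robot.grab_frame(n))
s=robot.observe(); print(s)
E
```

```text
pics
top {'vertical_fov': 52.6941835284509, 'cx': 316.256586615936, 'cy': 237.63257461125414, 'k1': -0.02173691273963544, 'rvec': array([ 2.15000693, -2.203707  ,  0.04974159]), 'tvec': array([0.00803311, 0.56328423, 1.10288245])}
side {'vertical_fov': 49.74682399429512, 'cx': 317.0247723550888, 'cy': 236.18915856118346, 'k1': -0.10940494077792413, 'rvec': array([ 0.09368263, -2.83923508,  1.27420176]), 'tvec': array([0.54904698, 0.11089101, 1.18108501])}
wrist {'vertical_fov': 63.927692634559556, 'cx': 318.98251895283494, 'cy': 237.24303407983618, 'k1': -0.08342235990105572, 'rvec': array([-2.38638577,  1.58501067,  0.25652901]), 'tvec': array([-0.59938752, -0.04063283,  0.38058831])}
{'time': 0.15, 'q': array([-7.96235100e+01,  5.99068853e+00,  5.53880479e+00,  8.96042467e+01,
       -1.37002345e-03,  7.75269032e+01]), 'qvel': array([ 0.04255314, -0.11913892,  0.1666412 ,  0.01371113, -0.02869836,
        0.00944041]), 'joint_torque': array([ 2.26286502e-03, -5.57358241e+01,  5.04006207e+01,  1.27399532e-02,
       -3.24551493e-04,  3.84069881e-05]), 'tool_pos': array([ 0.23296171, -0.55274101,  0.30331615]), 'tcp_rot': array([-1.79944898e+02, -1.07854246e-02,  2.28495823e+01]), 'ft_force': array([-0.39615219, -0.02298893, -0.11747555]), 'torque': array([ 0.05983914, -0.04632817,  0.01975326]), 'gripper_width': 0.08510838054217278}
```

View pics/top0.png

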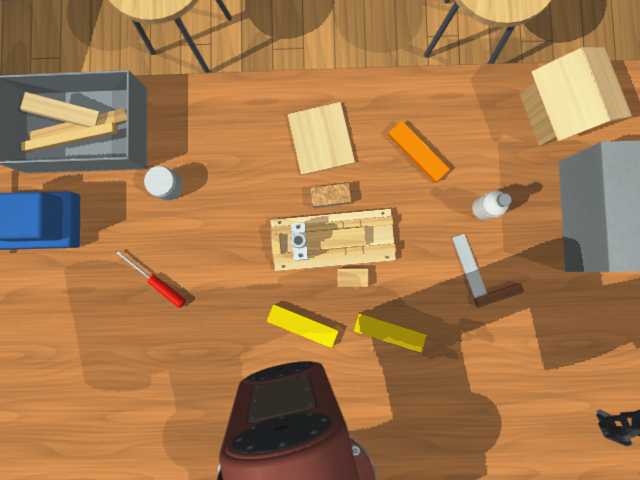

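View pics/side0.png

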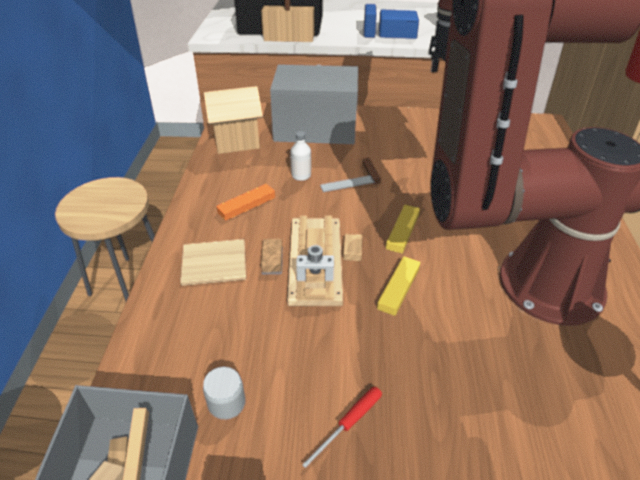

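Run:
```python
import cv2
t=cv2.imread("pics/top0.png")[195:285,260:410]; cv2.imwrite("pics/tz.png",cv2.resize(t,None,fx=5.3,fy=5.3,interpolation=cv2.INTER_CUBIC))
t=cv2.imread("pics/side0.png")[205:315,270:370]; cv2.imwrite("pics/sz.png",cv2.resize(t,None,fx=5,fy=5,interpolation=cv2.INTER_CUBIC))
```

```text
(no output)
```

View pics/tz.png

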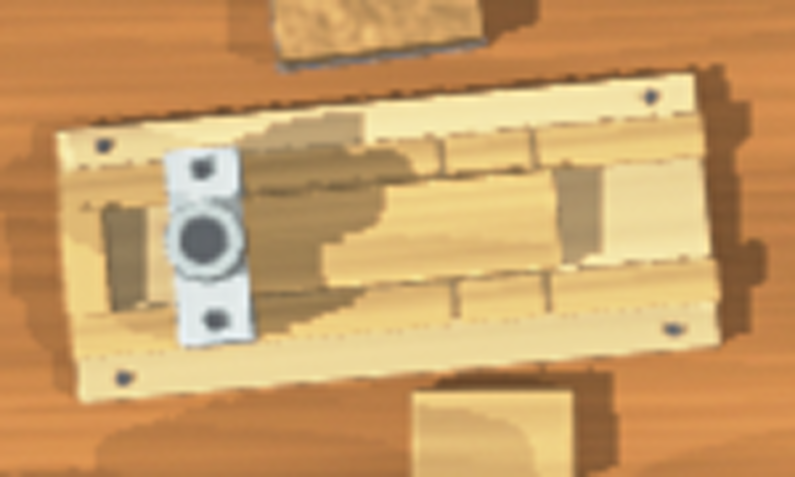

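View pics/sz.png

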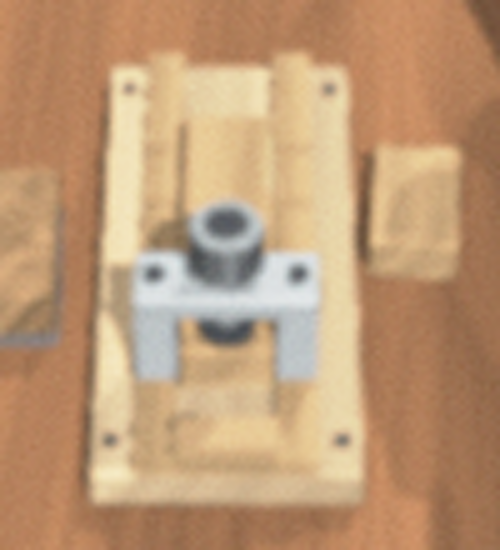

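```bash
cat > h.py <<'E'
from plant import robot
import numpy as np, cv2
from scipy.optimize import least_squares
def K(c):
    f=240/np.tan(np.radians(c['vertical_fov'])/2)
    return np.array([[f,0,c['cx']],[0,f,c['cy']],[0,0,1.]]),np.array([c['k1'],0,0,0,0.])
def proj(c,P):
    k,d=K(c); return cv2.projectPoints(np.asarray(P,float).reshape(-1,3),np.asarray(c['rvec'],float),np.asarray(c['tvec'],float),k,d)[0].reshape(-1,2)
def back(c,uv,z):
    k,d=K(c); n=cv2.undistortPoints(np.array([[uv]],float),k,d).ravel()
    R=cv2.Rodrigues(np.asarray(c['rvec'],float))[0]; o=-R.T@np.asarray(c['tvec']); r=R.T@np.array([n[0],n[1],1])
    return o+r*(z-o[2])/r[2]
def j2w(p,P):
    x,y,a=p; P=np.atleast_2d(P); c,s=np.cos(a),np.sin(a)
    return np.c_[x+c*P[:,0]-s*P[:,1],y+s*P[:,0]+c*P[:,1],P[:,2]]
def fit(obs,p0=(0.6,0,0.09)):
    # obs: list of (calib, jigpts, pix)
    fun=lambda p:np.concatenate([(proj(c,j2w(p,P))-u).ravel() for c,P,u in obs])
    r=least_squares(fun,p0); return r.x,r.fun.reshape(-1,2)
E
python3 - <<'E'
from h import *
P=np.array([[.06,.14,.02],[.06,-.14,.02],[-.06,-.14,.02],[-.06,.14,.02],[0,.075,.109]])
u=np.array([(57,132),(692,72),(720,345),(80,402),(204,238)])/5.3+[260,195]-.4
us=np.array([(112,68),(347,68),(362,482),(92,482),(227,222)])/5+[270,205]-.4
Ps=P[[1,2,3,0,4]]
ct,cs=robot.get_calibration('top'),robot.get_calibration('side')
for o in ([(ct,P,u)],[(cs,Ps,us)],[(ct,P,u),(cs,Ps,us)]):
    p,r=fit(o); print(p[:2],np.degrees(p[2]),r.round(1).tolist())
p,_=fit([(ct,P,u)])
for px in [(557,170),(562,262)]:  # strip tail edge
    w=back(ct,np.array(px)/5.3+[260,195]-.4,.044); d=w[:2]-p[:2]; c,s=np.cos(p[2]),np.sin(p[2]); print(w,c*d[0]+s*d[1],-s*d[0]+c*d[1])
E
```

```text
[ 0.5584603 -0.0435123] 3.7735314117736944 [[-0.2, -0.4], [0.3, -0.2], [0.2, -0.0], [-0.2, 0.2], [-0.1, 0.3]]
[ 0.55694347 -0.03819009] 3.7134199755085424 [[0.1, -0.2], [-0.1, -0.1], [0.7, -0.4], [-0.7, -0.4], [-0.0, 1.1]]
[ 0.55778868 -0.04179556] 3.7591942007852053 [[-0.9, -0.1], [-0.5, 0.2], [-0.5, 0.3], [-0.9, 0.5], [-0.9, 0.7], [-0.1, -1.1], [-0.5, -1.1], [0.4, -1.7], [-0.8, -1.7], [-0.3, -0.1]]
[ 0.58366668 -0.11651994  0.044     ] 0.02034688889654437 -0.07450825875099623
[ 0.54431688 -0.11744168  0.044     ] -0.018978264077314354 -0.07283827355452303
```

Run:
```python
from h import *
c=robot.get_calibration('wrist'); R=cv2.Rodrigues(c['rvec'])[0]; o=-R.T@c['tvec']; s=robot.observe()
from scipy.spatial.transform import Rotation as Ro
T=Ro.from_euler('xyz',s['tcp_rot'],degrees=True).as_matrix()
print('cam in tool',T.T@(o-s['tool_pos']),'fwd',T.T@R[2])
p=(0.5582,-0.0425,np.radians(3.77))
w=j2w(p,[0,-.12,.30])[0]; yaw=3.77-90
print(robot.ik(w,[180,0,yaw]))
t=s['time']; robot.move_pose(w,[180,0,yaw]); s=robot.observe(); print(s['time']-t,s['tool_pos'],s['tcp_rot'],s['q'])
cv2.imwrite('pics/w1.png',robot.grab_frame('wrist'))
```

```text
cam in tool [ 8.05147132e-02 -8.93876875e-05 -7.03164203e-02] fwd [-3.14357827e-01  4.27956377e-06  9.49304565e-01]
[ -28.70585225    3.96240088    3.05806367   89.09566279    0.
 -122.47585225]
2.9250000000000003 [ 0.56601837 -0.16254103  0.29998099] [ 1.79997598e+02 -3.32965842e-03 -8.62814422e+01] [-2.87339502e+01  3.96552686e+00  3.05934542e+00  8.90940590e+01
 -4.09872472e-03 -1.22452508e+02]
```

View pics/w1.png

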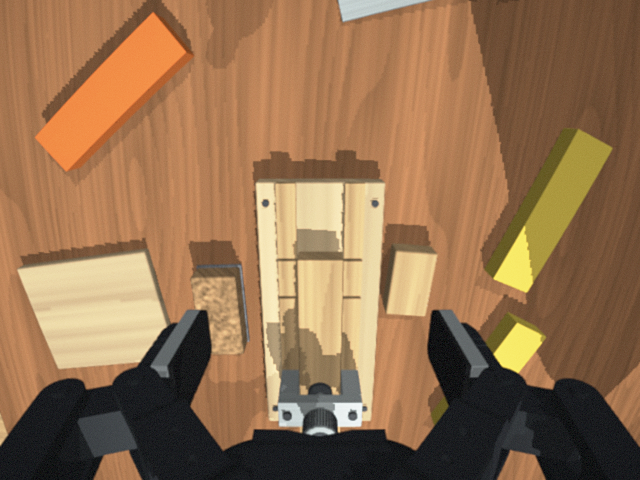

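Run:
```python
import cv2
t=cv2.imread("pics/w1.png")[165:440,240:400]; cv2.imwrite("pics/wz.png",cv2.resize(t,(480,825))[:450]); cv2.imwrite("pics/wz2.png",cv2.resize(t[185:],(800,450)))
```

```text
(no output)
```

View pics/wz.png

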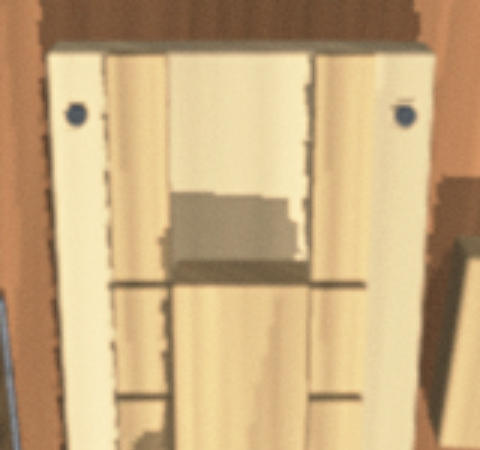

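View pics/wz2.png

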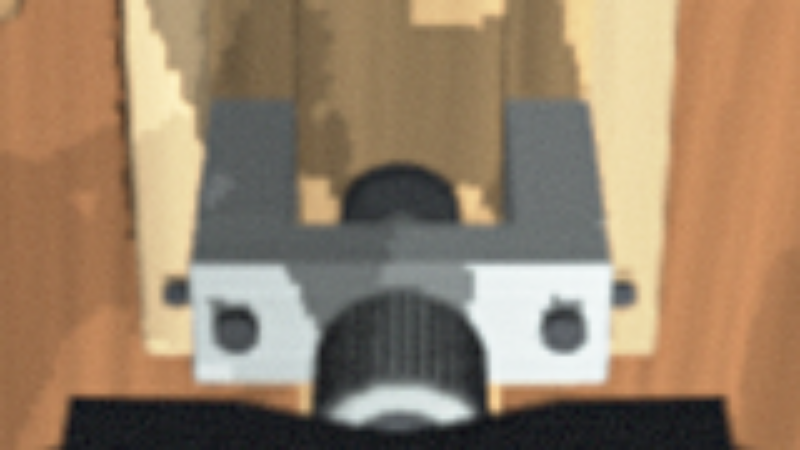

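Run:
```python
from h import *
c=robot.get_calibration('wrist')
P=np.array([[.06,-.14,.02],[-.06,-.14,.02],[.0405,.06,.078],[-.0405,.06,.078],[.0405,.09,.078],[-.0405,.09,.078],[.06,.14,.02],[-.06,.14,.02]])
u=np.r_[np.array([(48,52),(434,52)])/3+[240,165],np.array([(192,263),(612,263),(196,383),(607,383),(147,354),(656,354)])/5+[240,350]]-.4
p,r=fit([(c,P,u)]); print(p[:2],np.degrees(p[2]),r.round(1).tolist())
for px in [(172,283),(307,283)]:
    w=back(c,np.array(px)/3+[240,165]-.4,.044); d=w[:2]-p[:2]; C,s=np.cos(p[2]),np.sin(p[2]); print(w,C*d[0]+s*d[1],-s*d[0]+C*d[1])
print('knob',j2w(p,[0,.075,.1]))
```

```text
[ 0.55709998 -0.04151431] 3.704550926173777 [[-0.9, -0.2], [0.9, -0.3], [-0.6, 0.0], [0.5, 0.0], [-0.1, 0.0], [0.2, -0.0], [-0.5, 0.5], [0.3, 0.5]]
[ 0.58278955 -0.11334889  0.044     ] 0.020994544775817924 -0.0733443283049013
[ 0.54187249 -0.11598256  0.044     ] -0.020007187875616034 -0.07332878134164594
knob [[0.55225411 0.03332898 0.1       ]]
```

```bash
cat >> h.py <<'E'
p=(0.5575,-0.0418,np.radians(3.73)); YAW=3.73-90
def J(x,y,z): return j2w(p,[x,y,z])[0]
def jy(pos): d=np.asarray(pos)[:2]-p[:2]; C,s=np.cos(p[2]),np.sin(p[2]); return C*d[0]+s*d[1],-s*d[0]+C*d[1]
E
python3 - <<'E'
from h import *
robot.set_gripper(0.0)
print(robot.tip_reach, robot.observe()['gripper_width'])
print(robot.line_to(J(0,-.112,.107),vel=.15,rotation=[180,0,YAW],guard=8))
s=robot.observe();print(s['time'],s['tool_pos'],jy(s['tool_pos']),s['ft_force'])
print(robot.line_to(J(0,-.02,.107),vel=.03,guard=8))
s=robot.observe();print(s['time'],s['tool_pos'],jy(s['tool_pos']),s['ft_force'])
cv2.imwrite('pics/w2.png',robot.grab_frame('wrist'));cv2.imwrite('pics/t2.png',robot.grab_frame('top'));cv2.imwrite('pics/s2.png',robot.grab_frame('side'))
E
```

```text
0.0726 5.688836611224658e-05
False
5.3333 [ 0.56536903 -0.15390117  0.10808974] (np.float64(0.0005596391394612332), np.float64(-0.11237562507970515)) [-0.05224292  0.45881662 -0.10057598]
True
7.2917 [ 0.56072798 -0.09021608  0.10708242] (np.float64(7.144209157946722e-05), np.float64(-0.04852351855997041)) [ 0.26695881 -3.21166024  1.65352257]
```

View pics/w2.png

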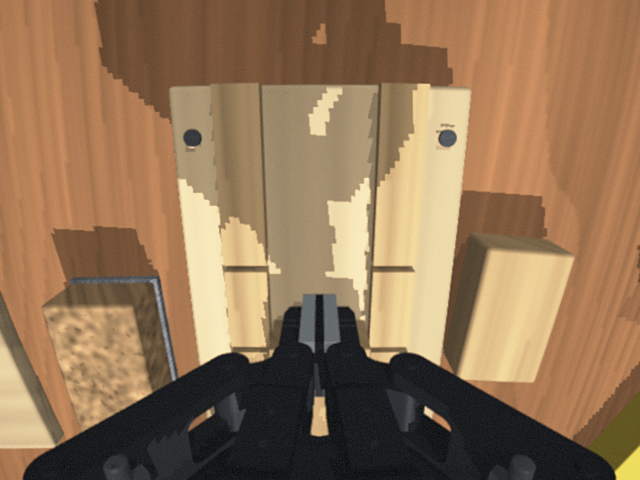

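Run:
```python
from h import *
print(robot.line_to(J(0,-.035,.107),vel=.015,guard=12))
s=robot.observe();print(s['time'],jy(s['tool_pos']),s['ft_force'])
robot.pause(.3)
s=robot.observe();print(s['time'],jy(s['tool_pos']),s['ft_force'])
robot.line_to(J(0,-.075,.107),vel=.1)
robot.line_to(J(0,-.075,.25),vel=.2)
cv2.imwrite('pics/w3.png',robot.grab_frame('wrist'));cv2.imwrite('pics/s3.png',robot.grab_frame('side')[205:315,270:370].repeat(5,0).repeat(5,1))
t=robot.grab_frame('top')[195:285,260:410].repeat(5,0).repeat(5,1);cv2.imwrite('pics/t3.png',t)
print(robot.observe()['time'])
```

```text
True
7.8 (np.float64(-0.0003008148888731972), np.float64(-0.04831422231920026)) [ 0.28459828 -2.91964346  2.44737566]
8.1 (np.float64(-0.0003394001814926843), np.float64(-0.048383630655783876)) [ 0.15652764 -0.29394456  0.66838188]
9.5333
```

View pics/w3.png

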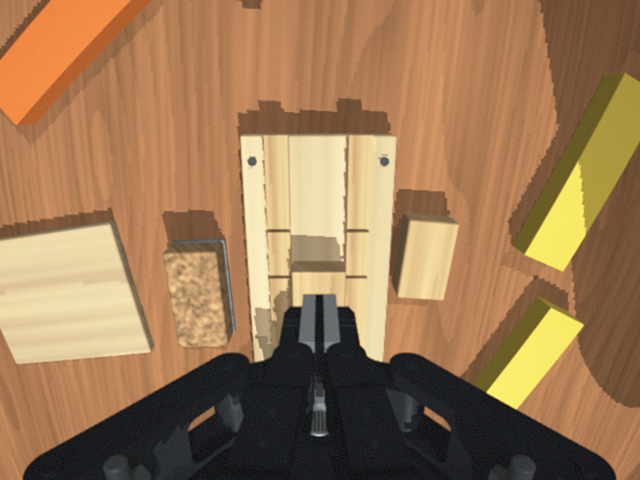

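View pics/t3.png

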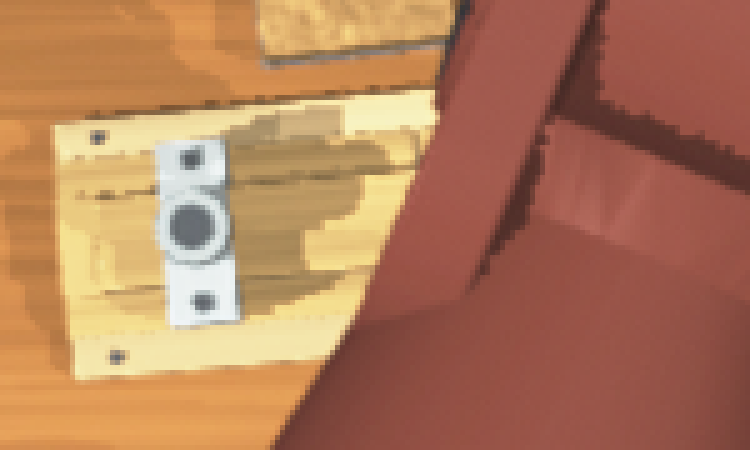

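Run:
```python
from h import *
c=robot.get_calibration('wrist')
print('tail y',[jy(back(c,q,.044)) for q in [(291,271),(346,271)]])
w=J(0,.075,.22)
q=robot.ik(w,[180,0,YAW]); print(q)
yaw=YAW+ (q[5]+172)   # q6 increases -> yaw decreases
q2=robot.ik(w,[180,0,yaw]); print(yaw,q2)
q=q.copy(); q[5]=-172
robot.goto_joints(q); robot.set_gripper(.06)
s=robot.observe(); print(s['time'],s['tool_pos'],s['tcp_rot'],s['q'],s['gripper_width'],s['ft_force'],s['torque'])
c=robot.get_calibration('wrist')
cv2.imwrite('pics/w4.png',robot.grab_frame('wrist'))
print(proj(c,J(0,.075,.109)),proj(c,J(0,.075,.085)))
np.save('c4.npy',c,allow_pickle=True)
```

```text
tail y [(np.float64(0.020255432071808382), np.float64(-0.03814080748076374)), (np.float64(-0.022361296030564207), np.float64(-0.03797463700559442))]
[ -10.11698821   -2.10799214  -11.37804637   80.72994576    0.
 -103.84698821]
-18.116988209583297 [ -10.11698821   -2.10799214  -11.37804637   80.72994576    0.
 -172.        ]
11.0333 [0.55263369 0.0329974  0.21999589] [-1.79998335e+02  3.52611786e-04 -1.81265360e+01] [-1.01220590e+01 -2.10630303e+00 -1.13768233e+01  8.07295970e+01
  1.69813571e-03 -1.71995523e+02] 0.0601761826185908 [0.25673538 0.34835696 0.16046727] [-0.05542289  0.02364041  0.00302842]
[[318.7064049  275.19267963]] [[318.72816923 258.12017248]]
```

View pics/w4.png

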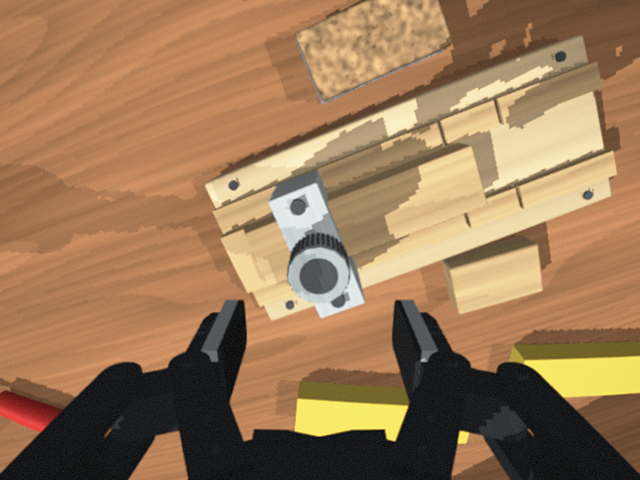

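Run:
```python
from h import *
print(robot.line_to(J(0,.075,.155),vel=.1,guard=10))
def show(l):
    s=robot.observe(); print(l,s['time'],s['tool_pos'].round(5),s['tcp_rot'].round(2),s['q'][5].round(2),s['gripper_width'].round(4),s['ft_force'].round(2),s['torque'].round(4))
show('down')
robot.set_gripper(.0); show('grip'); robot.pause(.3); show('g2')
cv2.imwrite('pics/w5.png',robot.grab_frame('wrist'))
```

```text
FalseTraceback (most recent call last):
  File "<stdin>", line 5, in <module>
  File "<stdin>", line 4, in show
AttributeError: 'float' object has no attribute 'round'
```

```bash
cat >> h.py <<'E'
def show(l):
    s=robot.observe(); print(l,round(float(s['time']),2),s['tool_pos'].round(5),'q6',round(float(s['q'][5]),2),round(float(s['gripper_width']),4),s['ft_force'].round(2),s['torque'].round(4)); return s
E
python3 - <<'E'
from h import *
show('down')
robot.set_gripper(.0); show('grip'); robot.pause(.3); show('g2')
cv2.imwrite('pics/w5.png',robot.grab_frame('wrist'))
E
```

```text
down 11.88 [0.5529  0.033   0.15556] q6 -172.0 0.0598 [-0.05  0.11  0.23] [-0.0052 -0.0124  0.0356]
grip 12.26 [0.55312 0.03314 0.15605] q6 -172.0 0.0301 [-1.54  0.54  6.84] [0.2735 0.2042 0.0123]
g2 12.56 [0.55313 0.03311 0.15606] q6 -172.0 0.03 [-1.22  0.91  7.05] [0.3196 0.2984 0.0333]
```

View pics/w5.png

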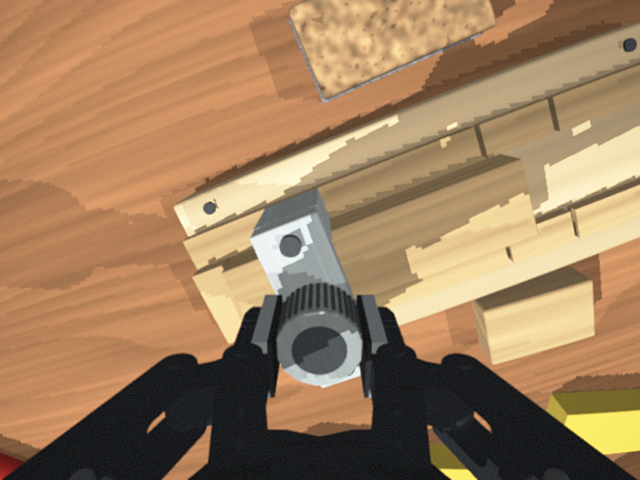

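```bash
cat >> h.py <<'E'
def tz(n=12,dt=.03):
    a=[]
    for i in range(n):
        robot.pause(dt); s=robot.observe(); a.append(np.r_[s['torque'],s['ft_force']])
    a=np.array(a); return a.mean(0),a.std(0)[2]/np.sqrt(n)
def turn(q6):
    q=robot.ik(J(0,.075,.155),[180,0,-18.117]).copy(); q[5]=q6; robot.goto_joints(q)
E
python3 - <<'E'
from h import *
m,e=tz();print(m.round(3),e)
for q6 in (-165,-158,-151,-144):
    turn(q6); s=robot.observe(); m,e=tz(); print(round(s['time'],2),round(s['q'][5],2),m.round(3),round(e,4))
show('')
E
```

```text
[ 3.070e-01  2.280e-01  5.000e-03 -1.176e+00  1.353e+00  5.892e+00] 0.007833571068629345
13.26 -164.96 [ 0.24   0.25   0.039 -1.31   1.157  5.892] 0.0087
13.91 -157.95 [ 0.161  0.299  0.051 -1.152  1.054  6.175] 0.0076
14.56 -150.96 [ 0.12   0.343  0.039 -1.211  0.533  6.244] 0.0078
15.21 -143.95 [ 0.072  0.403  0.056 -1.918  0.253  6.482] 0.0059
 15.61 [0.55301 0.03294 0.15606] q6 -144.0 0.0305 [-2.42 -0.3   6.57] [0.073  0.3852 0.0715]
```

Run:
```python
from h import *
hist=[]
for q6 in range(-134,60,10):
    turn(q6); s=robot.observe(); m,e=tz(); print(round(s['time'],2),q6,m.round(3)[[2,3,4,5]],round(s['gripper_width'],4))
    hist.append(m[2])
    if m[2]>.13 : break
```

```text
15.9 -134 [ 0.042 -2.217  0.14   6.748] 0.0303
16.59 -124 [ 4.600e-02 -2.747e+00 -1.000e-03  7.149e+00] 0.0298
17.28 -114 [ 0.046 -2.886 -0.337  7.136] 0.0303
17.98 -104 [ 0.053 -3.446 -0.646  7.802] 0.0305
18.67 -94 [ 0.057 -3.847 -0.443  7.859] 0.0305
19.36 -84 [ 0.083 -4.838 -0.435  8.5  ] 0.0303
20.05 -74 [ 0.126 -5.401 -0.322  9.188] 0.0299
20.74 -64 [ 0.193 -5.607 -0.231  9.839] 0.0302
```

Run:
```python
from h import *
m,e=tz(25);print(-64,m.round(3),e)
turn(-60); m,e=tz(25); print(-60,m.round(3),e); show('')
```

```text
-64 [-4.000e-03  1.212e+00  1.750e-01 -5.802e+00 -1.000e-02  9.545e+00] 0.005780284136460203
-60 [ 0.017  1.248  0.182 -5.901  0.056 10.106] 0.00489848049439314
 23.06 [0.55248 0.03298 0.15613] q6 -60.01 0.0304 [-5.97  0.84 10.27] [-0.0224  1.2806  0.1925]
```

Run:
```python
from h import *
for q in (-57,-54):
    turn(q); m,e=tz(25); print(q,m.round(3),e); 
    if m[2]>.205: break
show('')
```

```text
-57 [ 0.04   1.273  0.205 -6.034  0.03  10.069] 0.005527158207495387
-54 [ 0.053  1.291  0.214 -6.103  0.099 10.348] 0.007781280916870243
 25.23 [0.55245 0.03298 0.15615] q6 -54.02 0.0309 [-5.52 -0.02 10.66] [0.0115 1.299  0.1641]
```

Run:
```python
from h import *
robot.set_gripper(.065); s=show('open')
robot.line_to(s['tool_pos']+[0,0,.1],vel=.1); show('up')
w=J(0,-.03,.27); robot.move_pose(w,[180,0,YAW]); s=show('')
c=robot.get_calibration('wrist'); cv2.imwrite('pics/w6.png',robot.grab_frame('wrist')); cv2.imwrite('pics/s6.png',robot.grab_frame('side'))
print(proj(c,[J(.021,-.038,.044),J(-.021,-.038,.044)]))
```

```text
open 25.66 [0.55261 0.03303 0.15489] q6 -54.0 0.0642 [ 0.01 -0.35  0.36] [-0.0078  0.0206 -0.0064]
up 26.81 [0.5523  0.03309 0.25402] q6 -54.0 0.0651 [-0.29  0.4   0.29] [ 0.0316 -0.0178  0.0167]
 27.8 [ 0.5593  -0.07143  0.26959] q6 -114.22 0.0649 [ 0.26 -1.07  0.09] [ 0.0101 -0.0153 -0.0032]
[[291.81326762 206.60744677]
 [344.96023743 206.49304542]]
```

View pics/w6.png

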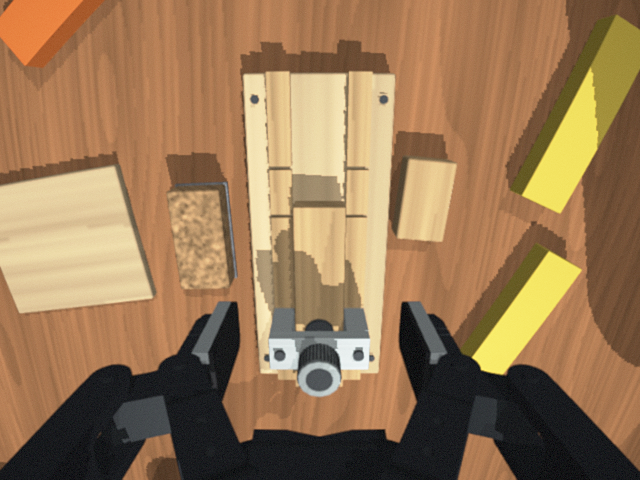

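View pics/s6.png

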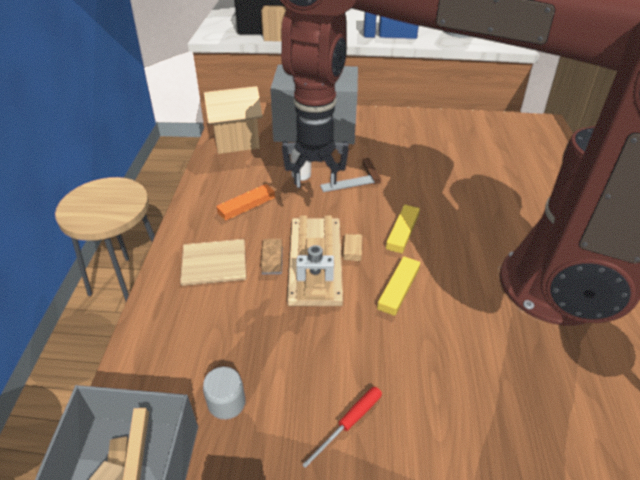

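The strip's tail edge shows at row 206 between columns 292 and 345, where the home position predicts it. The bystanders have not moved and the gripper is clear, so I am handing in.

Run:
```python
from h import *
robot.job_done(); show('done')
```

```text
the job is handed in; nothing more can be done
the job is handed in; nothing more can be done
```

The strip is home against the stop and the thumbscrew is snug. I let go and handed the job in at about 28 s of the 72 s; no verdict was reported.

- **Strip:** I pushed it about 35 mm with the closed fingers until the force guard tripped. A second push moved it only about 0.2 mm. Wrist pictures put the tail at jig y = −38 mm before clamping, as it should be when home. After release the tail edge was still at the predicted pixels.
- **Thumbscrew:** I turned it clockwise in one grip. Free resistance was about 0.047 N m, and first contact came about 1.4 rad into the turning. I stopped about 0.66 rad past contact, where the held resistance averaged 0.214 N m. That is about 4.5 times free and inside the 0.2 to 0.25 N m range.
- **After release:** tool force and torque went back to about zero, and in the side and wrist pictures the bystanders stood where they had been.

Three things were less certain:
- The side camera's fix of the jig differed from the top camera's by about 5 mm along y. I used a pose between the top and wrist fixes, and the knob and strip then appeared within about 1 pixel of where it predicted.
- Single torque readings were noisy, about 0.03 N m, so I relied on averages.
- The foot's force on the strip could not be measured directly. I infer it from the torque and the angle past contact.

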